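# Eject the drilled lever from its jig and hold it level over the filing fixture

### The job

The bronze lever in the green drill jig has been drilled: press the jig's red spring ejector fully home so that the lever is pushed out from under the drill plate, and let the ejector spring back. Then pick the lever up by the arm at its balance point, carry it level to the blue filing fixture without touching the fixture, and hold it still and level a few centimetres clear above it, the boss's bore over the stud and the end eye over the arm rest, so that I can guide it down. Finish while still holding it there; leave the hammer, the punch block and the oil bottle alone.

Things in the scene. Friction and masses are not known exactly. Their poses are not given: they have to be found in the camera images.
- lever: Bronze casting, 0.5-0.65 kg, 171 mm long: heavy boss (40 mm dia, 40 high, upright bore 16), straight arm 14 mm wide with flat sides 21 to 35 mm above the underside (open below), end eye (22 mm dia, 35 high). Origin: bore axis at the boss's underside; x along the arm to the eye, z up. It starts with the boss in the jig under the drill plate, held by a sprung ball, its x along the jig's x within 3 degrees.
- lever_balance (a point): The lever's balance point: on the arm at half its height, 41.5 mm from the bore's axis towards the eye (lever frame x 41.5 mm, z 28 mm); axes as the lever's. The casting's fillets end 27 mm from the bore's axis; beyond, the arm's flat sides are clear to grip.
- lever_eye (a point): Centre of the underside of the lever's eye: in the lever's frame x 140 mm, z 0, level with the boss's underside.
- jig: Fixed drill jig. Origin: on the bench below the drill bush; x in the direction of ejection, z up. Green base 286 x 76 mm (x -60 to 226 mm), its top, 16 mm up, the runway. Cheeks (x -30 to 22 mm, y 21.5 to 35.5 mm either side) carry the drill plate over the boss; bush rim 80 mm over the bench. Ahead the runway is open above, with rails 6 mm high at y 21.5 to 27.5 mm either side and a 6 mm end lip.
- ejector (a joint): Travel of the ejector slide in m along the jig's +x: 0 sprung back, 0.055 fully home (hard stop). Its spring takes 5 N at first, 10 N at the end; the lever's catch adds 5 to 12 N over the first 30 mm, friction about 4 N after. Let go, it springs back. Its pusher shoves the boss ahead of it; fully home, the boss stands clear of the cheeks and the lever stays on the runway, perhaps run on a few mm.
- ejector_knob (a point): Centre of the flat rear face of the ejector's red push knob (36 mm dia, on a level rod, 36 mm above the bench) behind the jig; sprung back it is at x -124 mm in the jig's frame. Push it along the jig's +x, e.g. with closed fingers pointing down behind it, where the bench is open.
- fixture: Fixed blue filing fixture. Origin: on the bench under the stud; x from the stud to the arm rest, z up. Base 200 x 70 mm, 14 thick, x -34 to 166 mm; shoulder 40 mm dia to 24 mm height; upright stud 14 mm dia to 66 mm; arm rest at x 140 mm, 24 mm high; two guide pins 10 mm dia at x 112 mm, y 13 mm either side, 50 mm high.
- stud_tip (a point): Top of the fixture's stud, 66 mm above the bench, the fixture's highest point; axes as the fixture's.
- rest_top (a point): Centre of the top of the fixture's arm rest, 140 mm from the stud's axis, 24 mm above the bench.
- hammer: Bystander: a 240 mm hammer with a wooden handle lying on the bench.
- punch_block: Bystander: a dark wooden block 75 x 95 x 45 mm with steel punches standing in it, 76 mm high in all. Origin under its centre.
- oil: Bystander: a yellow oil bottle with a red cap, 56 mm diameter, 120 mm high. Origin under its centre.
Things that resemble listed ones, but are neither listed nor needed, are in the scene too. Leave any purple look-alike of the lever alone.

How it is judged:
By the outcome, as a careful person would: the job done as asked, in the order asked, and still so for the second after the job is handed in, while the arm keeps its last pose, push and grip.
It also fails if it takes over 58 s, if anything falls off the work surface, if the arm or the gripper's body presses on something with over 40 N, if the wrist force passes 120 N, or if a joint passes its speed limit or range.

### The arm

A 7-joint arm with a two-finger parallel gripper is mounted at the origin on the work surface. World frame = base frame: x ahead of the robot, y to its left, z up, the work surface at z = 0. Lengths are in m, angles in rad, forces in N, time in s.
With the tool pointing down it reaches from about 0.425 to 1.025 m from the base axis. Payload 3.6 kg.
Tool frame: the origin (TCP) lies midway between the tips of the shut fingers; the grasp point (between the pads) lies 19 mm behind it; z points along the fingers, y is the line along which they close (so a half turn about z gives the same grasp; the last joint's range is limited). The gripper opens to 85 mm and grips with 20 to 120 N. Pads are 22 mm wide; open, the fingers measure 114 mm over their backs; the gripper's body (76 mm by 85 mm) begins 54 mm behind the grasp point. The pads swing forward as they close: fully open they stand 13 mm farther back than shut.
Start: joints at [-1.403, 0.591, 0.048, 1.609, -0.033, 0.943, -0.034], TCP at [0.187, 0.7, 0.231] pointing down, gripper open.
Joint ranges: [-2.69, 2.69], [-0.47, 2.24], [-1.27, 1.36], [0.19, 2.51], [-1.53, 4.68], [0.08, 2.07], [-3.09, 3.09]. Speed limits (rad/s): [2.57, 2.57, 3.14, 3.14, 3.14, 3.14, 3.14].

### API

Orientations are given as a unit quaternion [x, y, z, w].
In Python, from workcell import manip gives the robot as it stands.
- The arm moves only by the tool step_arm, never from a script. Its argument "deltas" is a list of rows, each an object of numbers: "tx", "ty", "tz": the shift along the tool's x, y, z in mm; "roll": the turn about the tool's z in degrees. A call has 1 to 20 rows; each row is the pose to reach, as a shift and turn from the pose commanded when the call began, along the tool's axes at that moment; what a row does not reach only later rows make up. A row lasts 1/8 s, in which the tool goes at most 62.5 mm and 10.7 degrees, less where a joint would pass 70% of its speed; a pose out of reach is approached as far as the arm can. A call with a gripper value outside its range is refused whole. "jaw" is the opening, from -1 (shut) to 1 (fully open), set as the call begins (left out, the last holds). The fingers move at their own pace and stop on an object; "newtons" is the grip in N (left out, the last holds). Time passes only in rows, so rows that repeat a pose let the fingers close. It gives the time, the measured TCP pose, the force, the opening and the grip force at its end, in the units of the state.
- manip.get_obs(): the state, without advancing time (a new reading comes with each control period).
- manip.grab_frame(name): name is "scene" or "side" or "wrist"; returns a dict with "image" (480x640x3 uint8, blue, green, red), "K" (3x3 intrinsics, pixels), "origin" and "rotation" of the camera in the world. Camera axes: x right, y down, z forward; pixel columns grow to the right and rows downward; lengths in m; the calibration is good to about 2 mm. A picture is of the moment at which its call begins. There is no depth.
- manip.job_done(): hands the job in; it is judged then, once.
Trained networks look in a picture, given as the dict that the camera call returned (one of the last four; its "shot" number tells which), for a name from the list of things; names that differ only in an ending like _2 or _b are one class to them, and where a whole thing is asked for, a point or a joint stands for the part that bears it (a point fixed in the world has none). Each returns a list of dicts, best first, with "conf" (0 to 1); they miss things now and then, are a little off and sometimes report something else, mostly with a low value. They report only what shows in the picture. A call takes as long as a camera call. They do not tell look-alikes from the thing itself.
- manip.look_for(picture, target): "location" ([x, y, z] in m, in world coordinates, good to about 4 mm: the middle of the surface that is visible of it).
- manip.trace(picture, target): "pixels" (480x640 bool, what is visible of it).
The state is a dict: "clock": time; "joints": joint angles; "joint_velocities": joint speeds; "effort": joint torques, N m; "tool_pos": TCP position; "eef_rot": TCP orientation; "contact_force": force on the tool from outside, world axes, zero at the start; "wrist_torque": the same for the moment, N m; "finger_gap": opening from 0.0 (shut) to 1.0 (fully open); "grasp_force": force on a finger pad.
Only numpy, scipy, OpenCV 4.12 (cv2) and the standard library are available. Lean on these libraries where they do the work, as an engineer would, in place of code of your own. Each camera call takes 0.05 s, during which the arm holds its last target. There are 200 camera calls.

## Working session

There is one attempt and no reset: what is moved stays moved. The work goes in short steps, Python scripts to look and compute and a tool call to move; the robot and the scene stay as the last step left them, time stands still between calls to the robot, and variables do not carry over. Pictures are saved under pics/ and viewed, at most 10 in all, crops included, and the job is handed in when it is done.

Besides the shell and the picture viewer there is one more tool, called after ">>>" as a command line: name --argument value ..., lists and objects as JSON in quotes. step_arm: Moves the arm, as the interface text tells. Its arguments: {"type":"object","properties":{"deltas":{"type":"array","items":{"type":"object","properties":{"tx":{"type":"number"},"ty":{"type":"number"},"tz":{"type":"number"},"roll":{"type":"number"}}}},"jaw":{"type":"number"},"newtons":{"type":"number"}},"required":["deltas"]}

```bash
mkdir -p pics; python3 - <<'E'
from workcell import manip
import cv2,numpy as np
o=manip.get_obs();print({k:np.round(v,3).tolist() for k,v in o.items() if k in('clock','tool_pos','eef_rot','finger_gap','contact_force')})
for c in('scene','side'):
    f=manip.grab_frame(c);cv2.imwrite(f'pics/{c}0.png',f['image']);print(c,np.round(f['origin'],3),np.round(f['rotation'],3).tolist())
    for t in('lever','jig','ejector_knob','fixture','stud_tip','rest_top','lever_eye','hammer','punch_block','oil'):
        for d in manip.look_for(f,t)[:3]: print(t,np.round(d['location'],3),round(d['conf'],2))
E
```

```text
{'clock': 0.0, 'tool_pos': [0.187, 0.7, 0.23], 'eef_rot': [0.13, 0.992, -0.001, -0.0], 'contact_force': [-0.184, -0.974, 0.235], 'finger_gap': 1.004}
scene [1.25  0.727 1.045] [0.318, 0.858, -0.376, -0.145]
lever [0.322 0.074 0.031] 0.92
lever [ 0.556 -0.011  0.05 ] 0.86
lever [ 0.3   -0.346  0.031] 0.85
jig [ 0.564 -0.031  0.016] 0.89
ejector_knob [ 0.527 -0.217  0.039] 0.49
fixture [0.569 0.306 0.016] 0.89
stud_tip [0.578 0.308 0.016] 0.69
rest_top [0.57  0.311 0.017] 0.7
lever_eye [ 0.552 -0.01   0.049] 0.95
lever_eye [ 0.35  -0.134  0.03 ] 0.75
lever_eye [0.32  0.078 0.034] 0.72
hammer [0.78  0.185 0.022] 0.6
punch_block [ 0.716 -0.18   0.044] 0.75
oil [ 0.467 -0.468  0.063] 0.68
oil [ 0.53  -0.213  0.04 ] 0.25
side [-0.015 -1.002  1.008] [0.879, -0.234, 0.102, -0.404]
lever [ 0.337 -0.147  0.033] 0.93
lever [0.313 0.066 0.031] 0.85
lever [ 0.296 -0.347  0.037] 0.84
jig [ 0.526 -0.103  0.022] 0.6
ejector_knob [ 0.522 -0.222  0.039] 0.72
fixture [0.553 0.288 0.013] 0.81
stud_tip [0.557 0.288 0.013] 0.63
rest_top [0.764 0.151 0.021] 0.2
lever_eye [ 0.336 -0.146  0.035] 0.88
lever_eye [0.31  0.068 0.033] 0.76
lever_eye [ 0.295 -0.346  0.033] 0.63
hammer [0.765 0.152 0.02 ] 0.63
oil [ 0.451 -0.493  0.07 ] 0.86
oil [ 0.554 -0.004  0.054] 0.52
```

View pics/scene0.png

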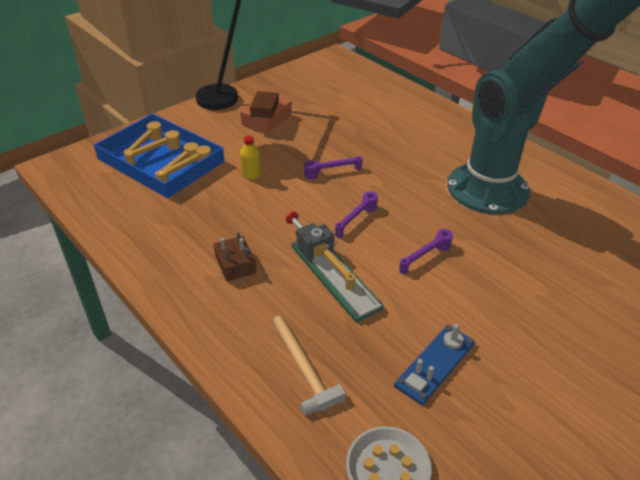

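View pics/side0.png

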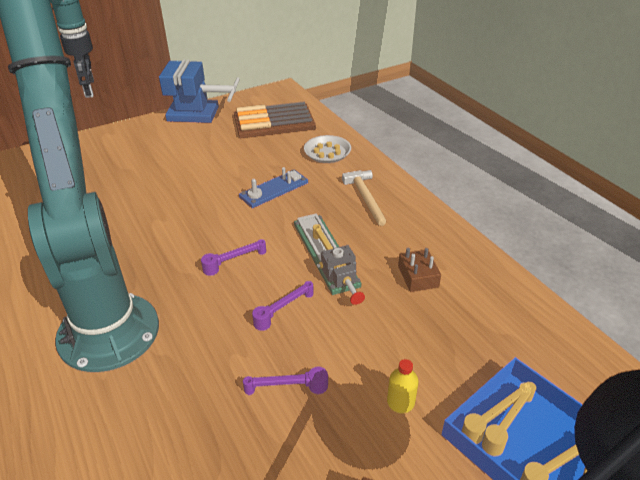

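Scene: the bronze lever in the green jig (345,265) is the target; the knob is at (292,217). The purple levers at (335,165), (357,213) and (427,250) are look-alikes, and so are the bronze castings in the blue tray at (160,150). The blue fixture is at (437,362), with its stud at (456,332). The side view agrees: jig (328,250), knob (357,297), fixture (273,187). Next I'll enlarge the jig and the fixture.

```bash
python3 - <<'E'
import cv2,numpy as np
s=cv2.imread('pics/scene0.png');d=cv2.imread('pics/side0.png')
def crop(im,x,y,w,h): return cv2.resize(im[y:y+h,x:x+w],(400,300),interpolation=cv2.INTER_CUBIC)
m=np.vstack([np.hstack([crop(s,270,205,160,120),crop(s,380,310,120,90)]),np.hstack([crop(d,260,205,140,105),crop(d,227,150,100,75)])])
cv2.imwrite('pics/mos.png',m)
E
```

```text
(no output)
```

View pics/mos.png

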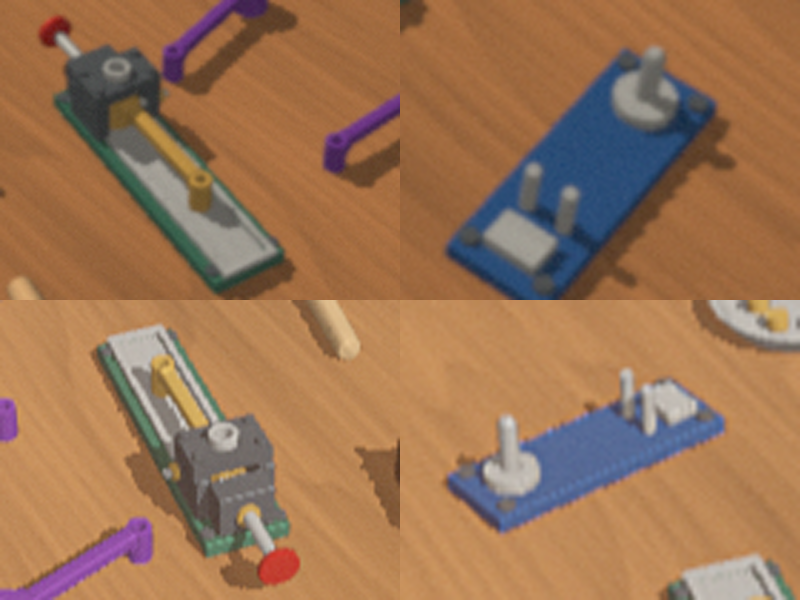

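Mosaic: the bronze lever sits in the green jig, with its eye visible beyond the drill plate at tile (200,178), so the target is confirmed. Knob, bush, base corners, stud and pins are all clear enough to fit poses.

```bash
cat > h.py <<'E'
from workcell import manip
import cv2,numpy as np
from scipy.optimize import least_squares
from scipy.spatial.transform import Rotation as R
def proj(f,P):
    p=(np.atleast_2d(P)-f['origin'])@np.asarray(f['rotation']); q=p@np.asarray(f['K']).T
    return q[:,:2]/q[:,2:]
def place(v,P): return np.asarray(P)@R.from_euler('z',v[2]).as_matrix().T+[v[0],v[1],0]
def fit(obs,v0):  # obs: list of (frame, pts mm, pixels)
    fun=lambda v:np.concatenate([(proj(f,place(v,np.array(P)/1e3))-np.array(u)).ravel() for f,P,u in obs])
    r=least_squares(fun,v0,loss='soft_l1'); return r.x,fun(r.x).reshape(-1,2)
E
python3 - <<'E'
from h import *
s=manip.grab_frame('scene');d=manip.grab_frame('side')
t=lambda L,sc,o:np.array(L)/sc+np.array(o)-0.5+0.5/sc
J=[(s,[(0,0,80),(226,38,16),(226,-38,16),(-60,-38,16)],t([(117,68),(283,252),(215,284),(57,99)],2.5,(270,205))),
   (d,[(0,0,80),(-124,0,36),(226,38,16),(226,-38,16),(-60,38,16),(-60,-38,16)],t([(224,134),(279,266),(98,50),(172,26),(208,243),(288,223)],400/140,(260,205)))]
F=[(s,[(0,0,66),(-34,35,14),(-34,-35,14),(166,-35,14),(112,-13,50),(112,13,50)],t([(254,50),(315,103),(225,50),(48,246),(133,167),(170,190)],10/3,(380,310))),
   (d,[(0,0,66),(-34,35,14),(-34,-35,14),(166,-35,14),(112,13,50),(112,-13,50)],t([(108,119),(50,180),(101,220),(323,120),(228,73),(249,88)],4,(227,150)))]
for n,O,v0 in(('jig',J,(.55,-.1,1.4)),('fix',F,(.55,.25,.5))):
    for o in(O,O[:1],O[1:]):
        v,r=fit(o,v0);print(n,np.round(v,4),np.round(np.degrees(v[2]),2));
        if o is O: print(np.round(r,1).tolist())
E
```

```text
Traceback (most recent call last):
  File "h.py", line 11, in fit
    r=least_squares(fun,v0,loss='soft_l1'); return r.x,fun(r.x).reshape(-1,2)
  File "h.py", line 10, in <lambda>
    fun=lambda v:np.concatenate([(proj(f,place(v,np.array(P)/1e3))-np.array(u)).ravel() for f,P,u in obs])
                                  ~~~~^^^^^^^^^^^^^^^^^^^^^^^^^^^^
  File "h.py", line 6, in proj
    p=(np.atleast_2d(P)-f['origin'])@np.asarray(f['rotation']); q=p@np.asarray(f['K']).T
      ~~~~~~~~~~~~~~~~~~~~~~~~~~~~~~^~~~~~~~~~~~~~~~~~~~~~~~~~
ValueError: matmul: Input operand 1 has a mismatch in its core dimension 0, with gufunc signature (n?,k),(k,m?)->(n?,m?) (size 4 is different from 3)
```

```bash
sed -i "s/np.asarray(f\['rotation'\])/R.from_quat(f['rotation']).as_matrix()/" h.py
cat > fit0.py <<'E'
from h import *
s=manip.grab_frame('scene');d=manip.grab_frame('side')
t=lambda L,sc,o:np.array(L)/sc+np.array(o)-0.5+0.5/sc
J=[(s,[(0,0,80),(226,38,16),(226,-38,16),(-60,-38,16)],t([(117,68),(283,252),(215,284),(57,99)],2.5,(270,205))),
   (d,[(0,0,80),(-124,0,36),(226,38,16),(226,-38,16),(-60,38,16),(-60,-38,16)],t([(224,134),(279,266),(98,50),(172,26),(208,243),(288,223)],400/140,(260,205)))]
F=[(s,[(0,0,66),(-34,35,14),(-34,-35,14),(166,-35,14),(112,-13,50),(112,13,50)],t([(254,50),(315,103),(225,50),(48,246),(133,167),(170,190)],10/3,(380,310))),
   (d,[(0,0,66),(-34,35,14),(-34,-35,14),(166,-35,14),(112,13,50),(112,-13,50)],t([(108,119),(50,180),(101,220),(323,120),(228,73),(249,88)],4,(227,150)))]
for n,O,v0 in(('jig',J,(.55,-.1,1.4)),('fix',F,(.55,.25,.5))):
    for o in(O,O[:1],O[1:]):
        v,r=fit(o,v0);print(n,np.round(v,4),np.round(np.degrees(v[2]),2));
        if o is O: print(np.round(r,1).tolist())
E
python3 fit0.py
```

```text
jig [ 0.5374 -0.1002  1.4068] 80.6
[[-0.1, -0.3], [0.9, -0.0], [-0.5, 0.8], [-2.1, -1.7], [-0.5, -1.1], [0.1, 0.9], [-0.5, -2.2], [-0.0, 0.0], [-0.8, 0.6], [0.9, -0.4]]
jig [ 0.5366 -0.0995  1.4037] 80.42
jig [ 0.5375 -0.1008  1.4065] 80.59
fix [0.4973 0.2915 0.1624] 9.3
[[-0.1, 0.4], [0.5, -0.7], [-1.1, -1.4], [-1.2, -0.6], [-0.2, 0.9], [-0.0, 1.0], [-0.4, -0.0], [-1.1, -1.3], [-0.2, 0.0], [0.6, -1.0], [-0.6, 0.1], [-0.5, 0.2]]
fix [0.4967 0.292  0.1598] 9.15
fix [0.4977 0.2896 0.1656] 9.49
```

>>> step_arm --deltas '[{"tx": -50,"ty": -33,"roll": 6},{"tx": -101,"ty": -65,"roll": 12},{"tx": -151,"ty": -98,"roll": 18},{"tx": -202,"ty": -130,"roll": 24},{"tx": -252,"ty": -163,"roll": 30},{"tx": -303,"ty": -195,"roll": 36},{"tx": -353,"ty": -228,"roll": 42},{"tx": -404,"ty": -260,"roll": 48},{"tx": -454,"ty": -293,"roll": 54},{"tx": -465,"ty": -349,"roll": 59},{"tx": -475,"ty": -405,"roll": 64},{"tx": -486,"ty": -461,"roll": 69},{"tx": -497,"ty": -517,"roll": 74},{"tx": -508,"ty": -573,"roll": 79},{"tx": -518,"ty": -629,"roll": 84.5},{"tx": -529,"ty": -685,"roll": 84.5},{"tx": -540,"ty": -741,"roll": 84.5},{"tx": -551,"ty": -797,"roll": 84.5},{"tx": -561,"ty": -852,"roll": 84.5},{"tx": -561,"ty": -852,"roll": 84.5}]' --jaw -1 --newtons 60

```text
validation failed for argument at $.de...
```

>>> step_arm --deltas '[{"tx": -50,"ty": -33,"tz": 0,"roll": 6},{"tx": -101,"ty": -65,"tz": 0,"roll": 12},{"tx": -151,"ty": -98,"tz": 0,"roll": 18},{"tx": -202,"ty": -130,"tz": 0,"roll": 24},{"tx": -252,"ty": -163,"tz": 0,"roll": 30},{"tx": -303,"ty": -195,"tz": 0,"roll": 36},{"tx": -353,"ty": -228,"tz": 0,"roll": 42},{"tx": -404,"ty": -260,"tz": 0,"roll": 48},{"tx": -454,"ty": -293,"tz": 0,"roll": 54}]' --jaw -1 --newtons 60

```text
clock: 2.42
tool_pos: [0.5514, 0.2991, 0.2317]
eef_rot: [0.567, 0.824, 0.001, 0.0]
contact_force: [0.5, 0.4, -0.3]
finger_gap: 0.001
grasp_force: 0.0
```

>>> step_arm --deltas '[{"tx": -51,"ty": -24,"tz": 0,"roll": 4},{"tx": -101,"ty": -47,"tz": 0,"roll": 8},{"tx": -152,"ty": -71,"tz": 0,"roll": 12},{"tx": -202,"ty": -94,"tz": 0,"roll": 16},{"tx": -253,"ty": -118,"tz": 0,"roll": 20},{"tx": -304,"ty": -142,"tz": 0,"roll": 24},{"tx": -354,"ty": -165,"tz": 0,"roll": 28},{"tx": -405,"ty": -189,"tz": 0,"roll": 30.3},{"tx": -455,"ty": -212,"tz": 0,"roll": 30.3},{"tx": -506,"ty": -236,"tz": 0,"roll": 30.3},{"tx": -506,"ty": -236,"tz": 30,"roll": 30.3},{"tx": -506,"ty": -236,"tz": 60,"roll": 30.3},{"tx": -506,"ty": -236,"tz": 60,"roll": 30.3}]'

```text
clock: 4.05
tool_pos: [0.5102, -0.2558, 0.1696]
eef_rot: [0.762, 0.648, -0.001, -0.002]
contact_force: [-0.2, 0.9, 0.2]
finger_gap: -0.0
grasp_force: 0.0
```

```bash
python3 - <<'E'
from h import *
o=manip.get_obs();print(o['clock'],o['tool_pos'],o['eef_rot'],np.round(o['joints'],2))
f=manip.grab_frame('wrist');im=f['image'].copy();cv2.imwrite('pics/w1.png',im)
v=(.5374,-.1002,1.4068)
print(proj(f,place(v,[[-.124,0,.036],[0,0,.08]])), f['origin'],R.from_quat(f['rotation']).as_matrix()[:,2])
E
```

```text
4.05 [ 0.51020281 -0.25582974  0.16959215] [ 0.76181     0.64779631 -0.00097197 -0.00212718] [ 0.05  0.52  0.47  2.02 -0.36  0.68  0.59]
[[327.94670747 188.78226215]
 [328.88699189 -14.14029367]] [ 0.52210847 -0.1878748   0.3118551 ] [-0.04802936 -0.26799977 -0.96222103]
```

View pics/w1.png

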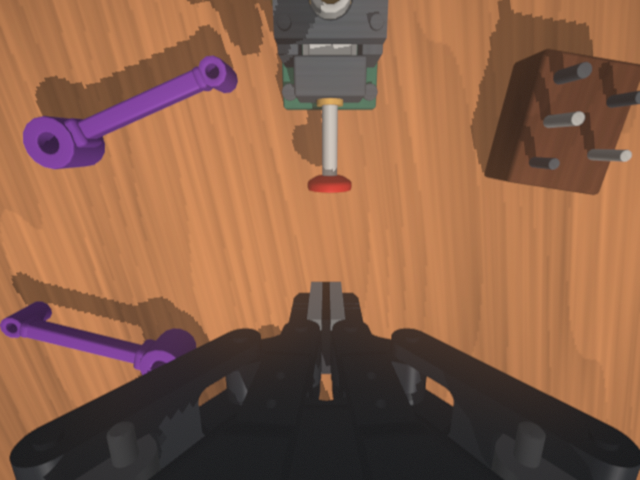

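Wrist view: the knob is at (329,186), predicted at (328,189), and the shut fingertips are in line at x≈326. The punch block is well clear on the right. I'll descend and push.

>>> step_arm --deltas '[{"tx": 0,"ty": 0,"tz": 50,"roll": 0},{"tx": 0,"ty": 0,"tz": 100,"roll": 0},{"tx": 0,"ty": 0,"tz": 135,"roll": 0},{"tx": 0,"ty": 0,"tz": 140,"roll": 0},{"tx": 8,"ty": 0,"tz": 140,"roll": 0},{"tx": 16,"ty": 0,"tz": 140,"roll": 0},{"tx": 22,"ty": 0,"tz": 140,"roll": 0},{"tx": 28,"ty": 0,"tz": 140,"roll": 0},{"tx": 34,"ty": 0,"tz": 140,"roll": 0},{"tx": 40,"ty": 0,"tz": 140,"roll": 0},{"tx": 46,"ty": 0,"tz": 140,"roll": 0},{"tx": 52,"ty": 0,"tz": 140,"roll": 0},{"tx": 58,"ty": 0,"tz": 140,"roll": 0},{"tx": 64,"ty": 0,"tz": 140,"roll": 0},{"tx": 68,"ty": 0,"tz": 140,"roll": 0},{"tx": 70,"ty": 0,"tz": 140,"roll": 0},{"tx": 70,"ty": 0,"tz": 140,"roll": 0}]'

```text
clock: 6.22
tool_pos: [0.5227, -0.195, 0.0327]
eef_rot: [0.763, 0.646, -0.002, 0.005]
contact_force: [-3.4, -11.1, 2.0]
finger_gap: -0.004
grasp_force: 5.7
```

>>> step_arm --deltas '[{"tx": 4,"ty": 0,"tz": 0,"roll": 0},{"tx": 8,"ty": 0,"tz": 0,"roll": 0},{"tx": 12,"ty": 0,"tz": 0,"roll": 0},{"tx": 16,"ty": 0,"tz": 0,"roll": 0},{"tx": 19,"ty": 0,"tz": 0,"roll": 0},{"tx": 22,"ty": 0,"tz": 0,"roll": 0},{"tx": 25,"ty": 0,"tz": 0,"roll": 0},{"tx": 25,"ty": 0,"tz": 0,"roll": 0}]'

```text
clock: 7.22
tool_pos: [0.5253, -0.1796, 0.033]
eef_rot: [0.766, 0.643, -0.005, 0.011]
contact_force: [-6.2, -25.2, -2.1]
finger_gap: -0.002
grasp_force: 13.0
```

>>> step_arm --deltas '[{"tx": 3,"ty": 0,"tz": 0,"roll": 0},{"tx": 6,"ty": 0,"tz": 0,"roll": 0},{"tx": 6,"ty": 0,"tz": 0,"roll": 0}]'

```text
clock: 7.6
tool_pos: [0.5252, -0.1796, 0.0331]
eef_rot: [0.767, 0.641, -0.007, 0.014]
contact_force: [-7.4, -34.1, -5.0]
finger_gap: -0.0
grasp_force: 17.6
```

>>> step_arm --deltas '[{"tx": -8,"ty": 0,"tz": 0,"roll": 0},{"tx": -18,"ty": 0,"tz": 0,"roll": 0},{"tx": -30,"ty": 0,"tz": 0,"roll": 0},{"tx": -42,"ty": 0,"tz": 0,"roll": 0},{"tx": -56,"ty": 0,"tz": 0,"roll": 0},{"tx": -72,"ty": 0,"tz": 0,"roll": 0},{"tx": -90,"ty": 0,"tz": 0,"roll": 0},{"tx": -105,"ty": 0,"tz": -10,"roll": 0},{"tx": -108,"ty": 0,"tz": -60,"roll": 0},{"tx": -108,"ty": 0,"tz": -120,"roll": 0},{"tx": -90,"ty": 0,"tz": -175,"roll": 0},{"tx": -40,"ty": 0,"tz": -200,"roll": 0},{"tx": 10,"ty": 0,"tz": -200,"roll": 0},{"tx": 60,"ty": 0,"tz": -200,"roll": 0},{"tx": 97,"ty": 0,"tz": -200,"roll": 0},{"tx": 97,"ty": 0,"tz": -200,"roll": 0},{"tx": 97,"ty": 0,"tz": -200,"roll": 0}]' --jaw 0.2

```text
clock: 9.72
tool_pos: [0.5432, -0.0625, 0.2318]
eef_rot: [0.762, 0.647, -0.0, 0.0]
contact_force: [-0.2, -1.2, -0.7]
finger_gap: 0.597
grasp_force: 0.0
```

```bash
python3 - <<'E'
from h import *
o=manip.get_obs();print(o['clock'],o['tool_pos'],o['eef_rot'],o['finger_gap'])
w=manip.grab_frame('wrist');s=manip.grab_frame('scene');d=manip.grab_frame('side')
import pickle;pickle.dump((w,s,d),open('f2.pkl','wb'))
v=(.5374,-.1002,1.4068)
P=place(v,[[.055,0,.056],[.195,0,.051],[-.124,0,.036],[.226,.038,.016],[.226,-.038,.016]])
for n,f in(('w',w),('s',s),('d',d)): print(n,np.round(proj(f,P),1).tolist())
c=s['image'][205:325,270:430];e=d['image'][205:310,260:400]
m=np.hstack([cv2.resize(w['image'],(480,360)),np.vstack([cv2.resize(c,(320,240)),cv2.resize(e,(320,240))])[:360]]) if 0 else None
out=np.zeros((480,640+160,3),np.uint8);out[:,:640]=w['image'];out[:120,640:]=c;out[130:235,640:780]=e
cv2.imwrite('pics/w2.png',out)
E
```

```text
9.725 [ 0.54315971 -0.06250509  0.23176191] [ 7.62089689e-01  6.47471354e-01 -1.29056529e-04  3.65971256e-04] 0.5974716466920662
w [[325.8, 200.9], [326.0, 35.1], [325.6, 353.5], [284.6, 8.6], [367.4, 8.7]]
s [[328.6, 252.9], [362.6, 292.4], [290.8, 216.8], [383.8, 305.5], [355.3, 319.1]]
d [[329.3, 244.0], [310.3, 213.2], [357.5, 298.6], [293.4, 220.0], [319.8, 213.8]]
```

View pics/w2.png

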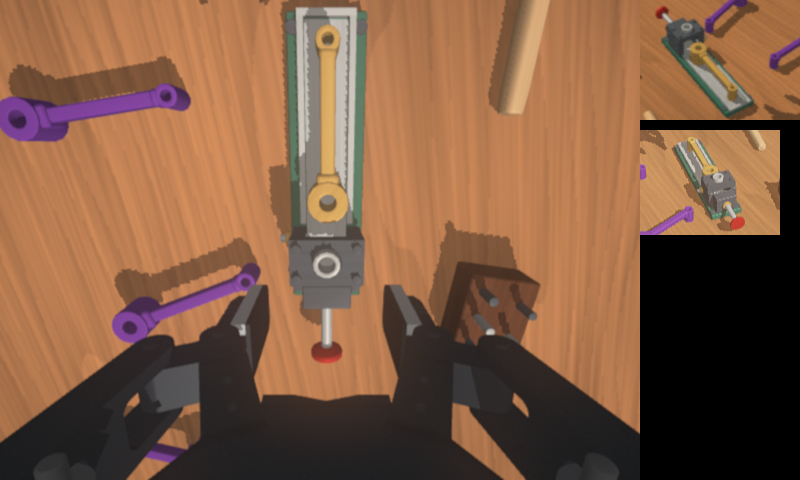

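Wrist view: the knob has sprung back (326,352). The boss is clear of the cheeks with its bore at (328,203), and the eye hole is at (328,38).

```bash
cat > lev.py <<'E'
from h import *
import pickle
w,s,d=pickle.load(open('f2.pkl','rb'))
B=(0,0,56);E=(140,0,51)
v,r=fit([(w,[B,E],[(327.7,202.5),(328,38.5)])],(.546,-.046,1.4));print(v,np.degrees(v[2]),r)
o=manip.get_obs();q=R.from_quat(o['eef_rot'])
g=place(v,[[.0415,0,.0265]])[0]
print('grasp tcp',g,'delta tool mm',q.inv().apply(g-o['tool_pos'])*1e3,'tooly',np.degrees(np.arctan2(*q.as_matrix()[1::-1,1])))
for n,f in(('s',s),('d',d)): print(n,np.round(proj(f,place(v,np.array([B,E])/1e3)),1).tolist())
E
python3 lev.py
```

```text
[ 0.54776477 -0.0483647   1.40729992] 80.63234607758613 [[-1.43301519e-04  6.98211341e-01]
 [ 2.73696002e-04 -5.06433431e-01]]
grasp tcp [ 0.55451968 -0.00741814  0.0265    ] delta tool mm [ 57.07646268   2.10615074 205.08246773] tooly -9.419462729977367
s [[327.5, 252.6], [361.4, 292.0]]
d [[330.2, 244.4], [311.2, 213.5]]
```

>>> step_arm --deltas '[{"tx": 30,"ty": 1,"tz": 40,"roll": 0},{"tx": 57,"ty": 2,"tz": 85,"roll": 0},{"tx": 58,"ty": 2,"tz": 130,"roll": 0},{"tx": 58,"ty": 2,"tz": 165,"roll": 0},{"tx": 58,"ty": 2,"tz": 185,"roll": 0},{"tx": 58,"ty": 2,"tz": 197,"roll": 0},{"tx": 58,"ty": 2,"tz": 203,"roll": 0},{"tx": 58,"ty": 2,"tz": 203,"roll": 0},{"tx": 58,"ty": 2,"tz": 203,"roll": 0}]' --jaw -0.1

```text
clock: 11.0
tool_pos: [0.5553, -0.0044, 0.0291]
eef_rot: [0.762, 0.648, 0.001, 0.0]
contact_force: [0.2, 1.3, 0.1]
finger_gap: 0.448
grasp_force: 0.0
```

```bash
python3 - <<'E'
from h import *
f=manip.grab_frame('wrist');cv2.imwrite('pics/w3.png',f['image'])
E
python3 lev.py | sed -n 3p
```

```text
grasp tcp [ 0.55451968 -0.00741814  0.0265    ] delta tool mm [-3.22078955 -0.24615697  2.55594598] tooly -9.237791208787636
```

View pics/w3.png

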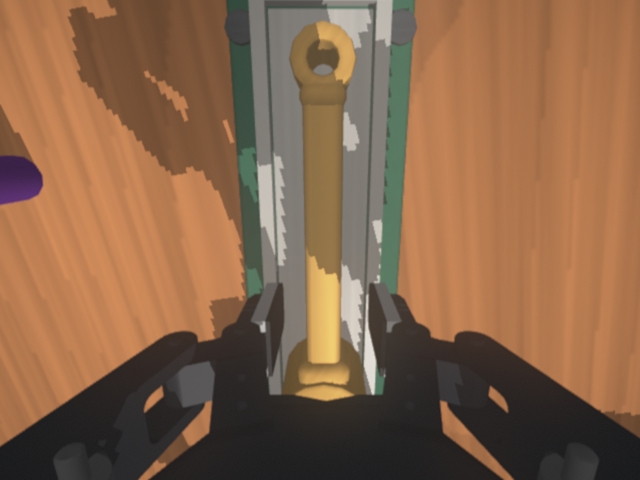

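Wrist view from close up: the arm is centred between the pads (323,330), and the eye's top ring is centred near (323,54). I'll check the fit along x.

```bash
python3 - <<'E'
from h import *
f=manip.grab_frame('wrist');o=manip.get_obs();print(o['tool_pos'])
v=(.5478,-.0484,1.4073)
for dx in(-3,0,3): print(dx,proj(f,place(v,[[.140+dx/1e3,0,.051],[.151+dx/1e3,0,.051],[.14+dx/1e3,.011,.051],[.14+dx/1e3,-.011,.051]])).round(1).tolist())
m=manip.trace(f,'lever')
ys,xs=np.nonzero(m[0]['pixels']);print(m[0]['conf'],ys.min(),xs[ys<100].min(),xs[ys<100].max())
E
```

```text
[ 0.55521768 -0.00425251  0.02901533]
-3 [[324.9, 68.7], [325.0, 30.1], [290.8, 68.6], [359.1, 68.8]]
0 [[324.9, 58.4], [325.0, 19.2], [290.5, 58.3], [359.4, 58.5]]
3 [[325.0, 47.9], [325.0, 8.1], [290.3, 47.8], [359.6, 48.0]]Traceback (most recent call last):
  File "<stdin>", line 6, in <module>
    return umr_minimum(a, axis, None, out, keepdims, initial, where)
ValueError: zero-size array to reduction operation minimum which has no identity
```

Fit holds to within about 0.5 mm. I'll correct by -3 mm and grip.

>>> step_arm --deltas '[{"tx": -2,"ty": 0,"tz": 1,"roll": 0},{"tx": -3.5,"ty": 0,"tz": 2,"roll": 0},{"tx": -3.5,"ty": 0,"tz": 2,"roll": 0},{"tx": -3.5,"ty": 0,"tz": 2,"roll": 0}]'

```text
clock: 11.65
tool_pos: [0.5541, -0.0078, 0.0263]
eef_rot: [0.762, 0.648, -0.0, -0.0]
contact_force: [0.1, -0.1, -0.4]
finger_gap: 0.449
grasp_force: 0.0
```

>>> step_arm --deltas '[{"tx": 0,"ty": 0,"tz": 0,"roll": 0},{"tx": 0,"ty": 0,"tz": 0,"roll": 0},{"tx": 0,"ty": 0,"tz": 0,"roll": 0},{"tx": 0,"ty": 0,"tz": 0,"roll": 0},{"tx": 0,"ty": 0,"tz": 0,"roll": 0},{"tx": 0,"ty": 0,"tz": 0,"roll": 0}]' --jaw -1 --newtons 80

```text
clock: 12.4
tool_pos: [0.5539, -0.0077, 0.0265]
eef_rot: [0.762, 0.648, -0.0, -0.0]
contact_force: [-2.3, 0.8, 4.6]
finger_gap: 0.148
grasp_force: 78.8
```

>>> step_arm --deltas '[{"tx": 0,"ty": 0,"tz": -5,"roll": 0},{"tx": 0,"ty": 0,"tz": -15,"roll": 0},{"tx": 0,"ty": 0,"tz": -35,"roll": 0},{"tx": 0,"ty": 0,"tz": -60,"roll": 0},{"tx": 0,"ty": 0,"tz": -85,"roll": 0},{"tx": 0,"ty": 0,"tz": -110,"roll": 0},{"tx": 0,"ty": 0,"tz": -125,"roll": 0},{"tx": 0,"ty": 0,"tz": -130,"roll": 0},{"tx": 0,"ty": 0,"tz": -130,"roll": 0}]'

```text
clock: 13.52
tool_pos: [0.5538, -0.0076, 0.156]
eef_rot: [0.762, 0.648, -0.0, -0.0]
contact_force: [-0.3, 0.1, -5.8]
finger_gap: 0.143
grasp_force: 78.5
```

```bash
python3 - <<'E'
from h import *
o=manip.get_obs();q=R.from_quat(o['eef_rot']);print(o['clock'],o['tool_pos'],o['eef_rot'],np.round(o['joints'],2),o['wrist_torque'],o['contact_force'])
# target: fixture
v=(.4973,.2915,np.radians(9.3))
t=place(v,[[.0415,0,.16]])[0];print(t,q.inv().apply(t-o['tool_pos'])*1e3)
print(np.degrees(np.arctan2(*q.as_matrix()[1::-1,0])))
# lever points if rigid/level
f=manip.grab_frame('wrist');s=manip.grab_frame('scene')
cv2.imwrite('pics/w4.png',f['image'])
E
```

```text
13.525 [ 0.55376654 -0.00763921  0.1560359 ] [ 7.61719562e-01  6.47906804e-01 -2.15435227e-04 -1.88309153e-04] [-0.41  0.53  0.48  2.07 -0.4   0.63  0.17] [-0.04253224  0.11461043  0.00692739] [-0.29927615  0.09150388 -5.77179276]
[0.53825451 0.29820656 0.16      ] [299.39505808 -64.38123199  -3.95286771]
80.76794359949086
```

>>> step_arm --deltas '[{"tx": 8,"ty": -2,"tz": 0,"roll": 2},{"tx": 25,"ty": -5,"tz": 0,"roll": 6},{"tx": 50,"ty": -11,"tz": 0,"roll": 12},{"tx": 77,"ty": -17,"tz": 0,"roll": 18.5},{"tx": 105,"ty": -23,"tz": 0,"roll": 25},{"tx": 133,"ty": -29,"tz": 0,"roll": 31.5},{"tx": 161,"ty": -35,"tz": 0,"roll": 38},{"tx": 189,"ty": -41,"tz": 0,"roll": 44.5},{"tx": 217,"ty": -47,"tz": 0,"roll": 51},{"tx": 243,"ty": -52,"tz": 0,"roll": 57.5},{"tx": 267,"ty": -57,"tz": 0,"roll": 63},{"tx": 284,"ty": -61,"tz": 0,"roll": 67.5},{"tx": 294,"ty": -63,"tz": 0,"roll": 70},{"tx": 299,"ty": -64,"tz": 0,"roll": 71.4},{"tx": 299,"ty": -64,"tz": 0,"roll": 71.4},{"tx": 299,"ty": -64,"tz": 0,"roll": 71.4}]'

```text
clock: 15.62
tool_pos: [0.539, 0.2967, 0.1562]
eef_rot: [0.997, 0.081, -0.0, 0.0]
contact_force: [-0.3, -1.1, -6.0]
finger_gap: 0.146
grasp_force: 78.4
```

```bash
python3 - <<'E'
from h import *
import pickle
o=manip.get_obs();q=R.from_quat(o['eef_rot']);print(o['clock'],o['tool_pos'],o['eef_rot'],np.round(o['joints'],2))
fs=[manip.grab_frame(c) for c in('wrist','scene','side')];pickle.dump(fs,open('f5.pkl','wb'))
w,s,d=fs
out=np.zeros((600,800,3),np.uint8)
out[:300,:400]=cv2.resize(w['image'],(400,300))
out[:300,400:]=cv2.resize(s['image'][270:420,360:560],(400,300),interpolation=2)
out[300:,:400]=cv2.resize(d['image'][105:225,190:350],(400,300),interpolation=2)
cv2.imwrite('pics/m5.png',out)
E
```

```text
15.625 [0.53898444 0.29669253 0.15616321] [ 9.96694822e-01  8.12361186e-02 -1.74080046e-04  3.05937852e-04] [-1.14  0.71  0.86  1.95 -0.73  0.83 -1.28]
```

View pics/m5.png

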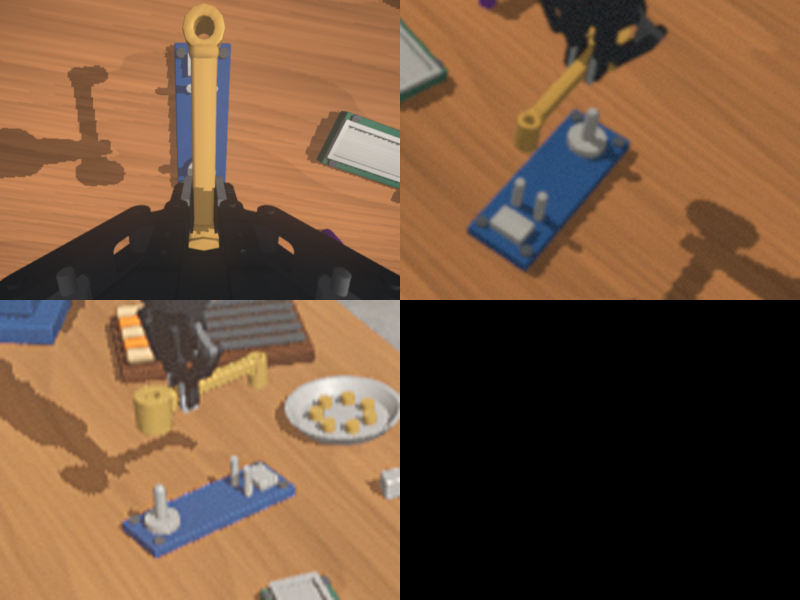

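Mosaic: the lever is held over the fixture and looks level. Side view: boss top at (155,392), eye top at (257,355); scene view: eye at (529,117). The fixture is undisturbed below. I'll check level and alignment numerically.

```bash
python3 - <<'E'
from h import *
import pickle
w,s,d=pickle.load(open('f5.pkl','rb'))
o=manip.get_obs();T=o['tool_pos'];q=R.from_quat(o['eef_rot'])
# lever in tool frame as gripped: at grip tcp (.5539,-.0077,.0265); lever fit (.5478,-.0484,80.63deg) underside .016
Rg=R.from_quat([.762,.648,0,0]);L=R.from_euler('z',80.63,degrees=True)
def lp(p): return T+q.apply(Rg.inv().apply(L.apply(np.array(p)/1e3)+[.5478,-.0484,.016]-[.5539,-.0077,.0265]))
B,E=lp((0,0,40)),lp((140,0,35));b,e=lp((0,0,0)),lp((140,0,0))
print('under',b,e,'yaw',np.degrees(np.arctan2(*(e-b)[1::-1])))
for n,f in(('w',w),('s',s),('d',d)): print(n,proj(f,[B,E]).round(1).tolist(), 'eye px per +5mm z',(proj(f,E+[0,0,.005])-proj(f,E)).round(1))
v=(.4973,.2915,np.radians(9.3))
for n,p in(('stud',b),('rest',e)):
    t=place(v,[[0 if n=='stud' else .14,0,.1]])[0];print(n,t,'delta tool mm',q.inv().apply(t-p)*1e3)
E
```

```text
under [0.49860648 0.28970906 0.14593711] [0.63681615 0.31202689 0.14594042] yaw 9.172828676884413
w [[326.2, 425.4], [327.2, 43.8]] eye px per +5mm z [[ 0.1 -4.8]]
s [[464.3, 284.4], [424.0, 329.4]] eye px per +5mm z [[ 0.3 -1.8]]
d [[250.2, 142.2], [292.3, 127.0]] eye px per +5mm z [[-0.1 -1.6]]
stud [0.4973 0.2915 0.1   ] delta tool mm [-1.00103147 -1.97997233 45.93702219]
rest [0.6354598  0.31412453 0.1       ] delta tool mm [-1.00069703 -2.29071036 45.94032274]
```

>>> step_arm --deltas '[{"tx": -0.5,"ty": -1,"tz": 5,"roll": 0},{"tx": -1,"ty": -2,"tz": 14,"roll": 0},{"tx": -1,"ty": -2,"tz": 24,"roll": 0},{"tx": -1,"ty": -2,"tz": 34,"roll": 0},{"tx": -1,"ty": -2,"tz": 40,"roll": 0},{"tx": -1,"ty": -2,"tz": 43,"roll": 0},{"tx": -1,"ty": -2,"tz": 43,"roll": 0},{"tx": -1,"ty": -2,"tz": 43,"roll": 0},{"tx": -1,"ty": -2,"tz": 43,"roll": 0},{"tx": -1,"ty": -2,"tz": 43,"roll": 0}]'

```text
clock: 17.02
tool_pos: [0.5378, 0.2995, 0.1135]
eef_rot: [0.997, 0.082, 0.0, -0.0]
contact_force: [-0.2, -0.3, -5.8]
finger_gap: 0.144
grasp_force: 78.4
```

```bash
python3 - <<'E'
from h import *
import pickle
o=manip.get_obs();T=o['tool_pos'];q=R.from_quat(o['eef_rot']);print(o['clock'],T,o['eef_rot'])
fs=[manip.grab_frame(c) for c in('wrist','scene','side')];w,s,d=fs
Rg=R.from_quat([.762,.648,0,0]);L=R.from_euler('z',80.63,degrees=True)
def lp(p): return T+q.apply(Rg.inv().apply(L.apply(np.array(p)/1e3)+[.5478,-.0484,.016]-[.5539,-.0077,.0265]))
v=(.4973,.2915,np.radians(9.3))
b,e=lp((0,0,0)),lp((140,0,0));print(b,e)
print((place(v,[[0,0,.1],[.14,0,.1]])-[b,e])*1e3)
out=np.zeros((600,800,3),np.uint8)
a=[s['image'][270:420,360:560],d['image'][120:210,220:340]]
out[:300,:400]=cv2.resize(a[0],(400,300),interpolation=2)
out[:300,400:]=cv2.resize(a[1],(400,300),interpolation=2)
# same with model overlay: level lever centred over the fixture at measured height
th=np.linspace(0,2*np.pi,30)
for i,(f,o0,k) in enumerate(((s,(360,270),2),(d,(220,120),10/3))):
    t=out[:300,400*i:400*i+400].copy()
    for cx,r,z in((0,.02,b[2]+.04),(0,.02,b[2]),(.14,.011,b[2]+.035),(.14,.011,b[2]),(0,.007,.066),(0,.02,.024)):
        p=proj(f,place(v,np.c_[cx+r*np.cos(th),r*np.sin(th),0*th+z]))
        cv2.polylines(t,[np.int32((p-o0+.5)*k)],True,(0,0,255) if z>.07 else (0,255,0),1)
    out[300:,400*i:400*i+400]=t
cv2.imwrite('pics/m6.png',out)
E
```

```text
17.025 [0.53780511 0.29951384 0.11353964] [ 9.96665381e-01  8.15970039e-02  1.95890531e-04 -9.60985393e-05]
[0.49728991 0.29231206 0.10302285] [0.63547509 0.31478098 0.10307966]
[[ 0.01009406 -0.81205718 -3.02284938]
 [-0.01528657 -0.65644619 -3.07966243]]
```

View pics/m6.png

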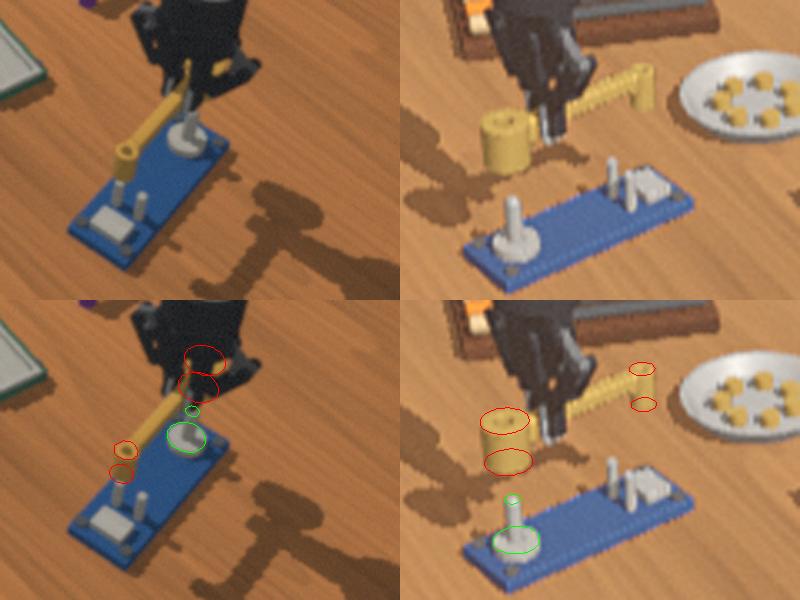

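The overlay of a level lever centred over the fixture matches both views to about 1 px (boss (505,420), eye (643,370), stud (514,500)). The underside is about 37 mm above the stud tip and the arm is still, so I'm handing in.

```bash
python3 -c "
from workcell import manip
print(manip.job_done())"
```

```text
the job is handed in; nothing more can be done
None
```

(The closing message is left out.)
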